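# Lock the tilting repair plate level with its captive screw

### The job

Push the sprung tilt plate of the blue repair stand down until it lies level and stays down by itself. Then pull the red captive screw beside it straight up against its spring (do not force it round while it is down) and turn it clockwise, seen from above, as far as it goes, so that its steel clamp arm lies across the edge of the plate. Let go, and leave everything else on the bench where it is.

Things in the scene. Friction and masses are not known exactly. Their poses are not given: they have to be found in the camera images.
- stand: Blue repair stand fixed to the bench, a block 210 (x) x 265 (y) x 45 mm. Origin on the bench surface under its middle (the block reaches y -130 to +136). Its -x edge is the robot's side at yaw 0; the stand may be turned up to 20 degrees. All stand positions below are in its axes, in mm.
- plate (a joint): Tilt of the aluminium plate (rad): 0 level, 0.40 raised by its spring. 155 long (x) x 120 wide (y) x 8 thick, hinged along the stand's y axis at x 80, z 56; the free edge (x -75 when level) lifts. Level, its top is at z 60. About 15 N down on the pad brings it to its stop (-0.006; up to 25 N is fine); a hidden catch snaps in over the last 0.01 rad and then holds it near 0.01.
- press_pad (a point): Centre of the orange press pad (disc of 28 mm) on top of the plate, 130 mm from the hinge; it moves with the plate. Level, it is at x -50, y 0, z 60 in the stand. A brass burner, 34 mm tall and 42 mm across, is bolted to the plate 55 mm from the hinge.
- screw_grip (a point): Grip point of the captive screw, on its upright axis at x -30, y -92 of the stand; 92 mm above the bench when down. The red head is a bar 46 long, 13 thick, 26 high (76 to 102 mm above the bench when down) with flat sides. x axis: along the bar towards the clamp arm; y: across its thickness; z: up. All within 60 mm of the axis is below 66 mm (arm 78 mm when pulled up) once the plate is level.
- lift (a joint): How far the screw is pulled up (m): 0 = down, held by a spring (4 N; 10 N at full lift), and a notch keeps it from turning; 0.014 = upper stop. It must be above 0.010 (12 to 14 mm is good) for the first 0.6 rad of the turn; from there the thread carries it, so it stays up when let go. The thread leads it down to 0.005 to 0.006, where the arm lies on the plate's edge.
- screw (a joint): Turn of the screw (rad), growing clockwise seen from above: 0 = parked, bar and arm pointing 216 degrees (counter-clockwise) from the stand's +x axis (robot side, away from the plate); 2.2 = stop, arm pointing to the stand's +y, over the plate's edge. On the thread it stays where it is left, so it can be turned in one grasp or several. Turning takes under 0.3 N m; never force it.
- clamp_tip (a point): Underside of the end of the steel clamp arm, 50 mm from the screw axis. The arm is 14 mm wide and 8 mm thick, below the red bar, and points the same way as the bar.
- tin: Copper screw tin, 45 mm across and 26 mm tall, loose on the stand's deck on the other side of the plate from the screw. Origin under its middle. Bystander.
- driver_yellow: Yellow-handled screwdriver, 190 mm, lying beside the stand. Bystander.
- driver_orange: Orange-handled screwdriver, 160 mm, lying on the bench. Bystander.
- spanner: Steel spanner, 150 mm, lying on the bench. Bystander.
- bottle: Amber bottle with a white cap, 60 mm across, 170 mm tall. Origin under its middle. Bystander.
- pen_cup: Cardboard cup of pens, 72 mm across, 140 mm tall. Origin under its middle. Bystander.
- parts_tray: Grey parts tray, 120 x 90 x 35 mm. Origin under its middle. Bystander.
- lantern: Metal lantern under repair, 124 mm across, 200 mm tall. Origin under its middle. Bystander.

How it is judged:
On the way, in this order (a step that is already met when the one before it is completed fails the run):
1. the plate is level (within 0.025 rad) and stays down with the fingers off it (value of joint plate below 0.025 rad and contact force between the fingers and stand below 0.2 N), for 0.3 s.
2. the screw is pulled up by more than 10 mm before it is turned (value of joint lift above 0.01 m and value of joint screw below 0.4 rad), for 0.1 s.
3. the screw is turned clockwise by more than 1.95 rad (value of joint screw above 1.95 rad), for 0.2 s.
At the end, for the whole second after the job is handed in: The plate lies level (within 0.025 rad), the screw is turned clockwise by more than 1.95 rad and rests on its thread, 3.5 to 8.5 mm up, with its arm over the plate's edge; all is at rest and let go, and no bystander has moved by 30 mm or more (value of joint plate below 0.025 rad and value of joint screw above 1.95 rad and value of joint lift between 0.0035 and 0.0085 m and velocity of joint each of screw, plate below 0.05 rad/s and contact force between the fingers and stand below 0.1 N); the robot touches nothing.
It fails at once if a bystander is moved by more than 30 mm or the bottle, pen cup or lantern is tipped (distance of any of tin, driver_yellow, driver_orange, spanner, bottle, pen_cup, parts_tray, lantern from where it was at the start of the episode above 0.03 m or angle between any of bottle, pen_cup, lantern's own z axis and vertical above 0.4 rad).
It fails at once if the screw is forced round (over 0.3 rad) without being pulled up (value of joint screw above 0.3 rad and value of joint lift below 0.003 m).
It also fails if it takes over 54 s, if anything falls off the work surface, if the arm or the gripper's body presses on something with over 40 N, if the wrist force passes 120 N, or if a joint passes its speed limit or range.

### The arm

A 7-joint arm with a two-finger parallel gripper is mounted at the origin on the work surface. World frame = base frame: x ahead of the robot, y to its left, z up, the work surface at z = 0. Lengths are in m, angles in rad, forces in N, time in s.
With the tool pointing down it reaches from about 0.4 to 0.875 m from the base axis. Payload 6.5 kg.
Tool frame: the origin (TCP) lies on the centre line of the jaws, within the pads' length; the fingertips stand 25 mm ahead of it and the grasp point (between the pads) lies 6 mm ahead of it; z points along the fingers, y is the line along which they close (so a half turn about z gives the same grasp; the last joint's range is limited). The gripper opens to 85 mm and grips with 20 to 120 N. Pads are 22 mm wide; open, the fingers measure 114 mm over their backs; the gripper's body (76 mm by 85 mm) begins 54 mm behind the grasp point. The pads swing forward as they close: fully open they stand 13 mm farther back than shut.
Start: joints at [1.077, 0.536, -0.004, 1.538, 0.003, 1.067, -0.071], TCP at [0.27, -0.591, 0.256] pointing down, gripper open.
Joint ranges: [-2.7, 2.7], [-0.37, 2.16], [-1.27, 1.26], [0.24, 2.4], [-1.31, 4.45], [0.19, 1.91], [-2.76, 2.76]. Speed limits (rad/s): [2.39, 2.39, 3.14, 3.14, 3.14, 3.14, 3.14].

### API

Orientations are given as a unit quaternion [w, x, y, z].
In Python, from cell import telemetry, grab_frame, bot gives the robot as it stands. The module is installed in compiled form; this text tells all that it offers.
- The arm moves only by the tool step_arm, never from a script. Its argument "motion" is a list of rows, each an object with "dp": the shift along the tool's x, y, z in units of 40 mm (1.0 is 40 mm), a list of three; "delta_rot": the turn, a rotation vector about the tool's x, y, z in units of 10 degrees (1.0 is 10 degrees), a list of three; "hand": the opening, from -1 (shut) to 1 (fully open). A call has 1 to 10 rows; each row is the pose to reach, as a shift and turn from the pose commanded when the call began, along the tool's axes at that moment; what a row does not reach only later rows make up. A row lasts 1/8 s, in which the tool goes at most 62.5 mm and 10.7 degrees, less where a joint would pass 70% of its speed; a pose out of reach is approached as far as the arm can. A call with a gripper value outside its range is refused whole. The fingers move at their own pace and stop on an object; the grip force is fixed at half the most. Time passes only in rows, so rows that repeat a pose let the fingers close. It gives the time, the measured TCP pose, the force, the opening and the grip force at its end, in the units of the state.
- telemetry.sense(): the state, without advancing time (a new reading comes with each control period).
- grab_frame(name): name is "side" or "top" or "wrist"; returns a dict with "pixels" (400x640x3 uint8, red, green, blue), "K" (3x3 intrinsics, pixels), "world_to_cam" (4x4, takes a point from world to camera coordinates). Camera axes: x right, y down, z forward; pixel columns grow to the right and rows downward; lengths in m; the calibration is good to about 2 mm. A picture is of the moment at which its call begins. There is no depth.
- bot.close_job(): hands the job in; it is judged then, once.
The state is a dict: "clock": time; "joint_pos": joint angles; "joint_velocities": joint speeds; "effort": joint torques, N m; "position": TCP position; "tool_rot": TCP orientation; "contact_force": force on the tool from outside, world axes, zero at the start; "moment": the same for the moment, N m; "finger_gap": finger opening in m; "grasp_force": force on a finger pad.
Only numpy, scipy, OpenCV 4.12 (cv2) and the standard library are available. Lean on these libraries where they do the work, as an engineer would, in place of code of your own. Each camera call takes 0.05 s, during which the arm holds its last target. There are 200 camera calls.

## Working session

There is one attempt and no reset: what is moved stays moved. The work goes in short steps, Python scripts to look and compute and a tool call to move; the robot and the scene stay as the last step left them, time stands still between calls to the robot, and variables do not carry over. Pictures are saved under pics/ and viewed, at most 10 in all, crops included, and the job is handed in when it is done.

Besides the shell and the picture viewer there is one more tool, called after "Request:" as name(argument=value, ...), one argument or row to a line, values as JSON. step_arm: Moves the arm, as the interface text tells. Its arguments: {"type":"object","properties":{"motion":{"type":"array"}},"required":["motion"]}

```bash
mkdir -p pics; python3 - <<'E'
from cell import telemetry, grab_frame
import cv2,pickle
s=telemetry.sense(); print({k:s[k] for k in('clock','position','tool_rot','finger_gap')})
for n in('top','side'):
    f=grab_frame(n); pickle.dump(f,open(n+'.pkl','wb')); cv2.imwrite(f'pics/{n}0.png',f['pixels'][:,:,::-1]); print(n,f['K'].tolist(),f['world_to_cam'].round(3).tolist())
E
```

```text
{'clock': 0.0, 'position': array([ 0.26941688, -0.59088452,  0.2554153 ]), 'tool_rot': array([-8.37425882e-04,  9.77209930e-01,  2.12273413e-01, -2.24031848e-04]), 'finger_gap': 0.08545569947593444}
top [[468.81971700716434, 0.0, 316.31440568276935], [0.0, 468.81971700716434, 203.03461306521436], [0.0, 0.0, 1.0]] [[-0.021, -1.0, 0.002, 0.019], [-0.984, 0.021, -0.178, 0.551], [0.178, -0.006, -0.984, 1.185], [0.0, 0.0, 0.0, 1.0]]
side [[361.6541720786412, 0.0, 322.4283602903122], [0.0, 361.6541720786412, 199.8685276154697], [0.0, 0.0, 1.0]] [[-0.811, -0.584, -0.015, 0.455], [-0.429, 0.612, -0.664, 0.252], [0.397, -0.533, -0.747, 1.052], [0.0, 0.0, 0.0, 1.0]]
```

View pics/top0.png

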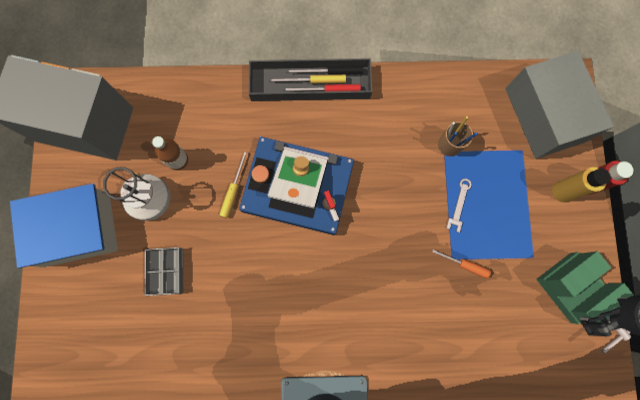

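View pics/side0.png

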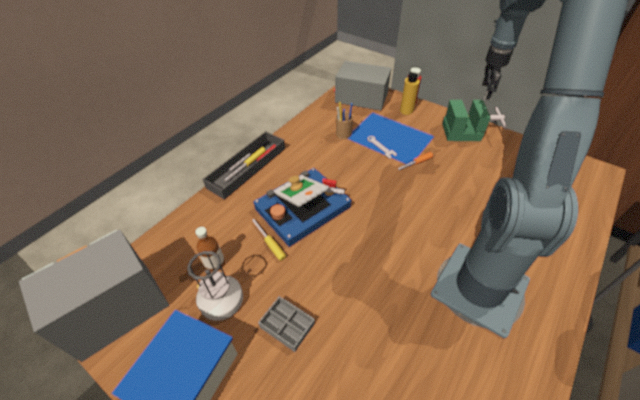

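The top view shows the stand near (298,185), its corners at about (264,139), (354,157), (336,233) and (241,212). The pad is at (293,193), the red bar at (330,199) and the tin at (260,174). The side view agrees. The stand's surroundings are clear apart from the yellow driver on +y.

```bash
cat > h.py <<'E'
import numpy as np,pickle,cv2
from scipy.optimize import least_squares
def proj(f,P):
    P=np.atleast_2d(P); c=P@f['world_to_cam'][:3,:3].T+f['world_to_cam'][:3,3]
    q=c@f['K'].T; return q[:,:2]/q[:,2:]
def ray(f,uv,z):
    R=f['world_to_cam'][:3,:3];t=f['world_to_cam'][:3,3]
    o=-R.T@t; d=R.T@np.linalg.inv(f['K'])@[uv[0],uv[1],1]
    return o+d*(z-o[2])/d[2]
def s2w(p,S):
    S=np.array(S,float);c,s=np.cos(S[2]),np.sin(S[2]); p=np.atleast_2d(p)/1000.
    return np.c_[S[0]+c*p[:,0]-s*p[:,1],S[1]+s*p[:,0]+c*p[:,1],p[:,2]]
E
python3 - <<'E'
from h import *
f=pickle.load(open('top.pkl','rb'));g=pickle.load(open('side.pkl','rb'))
cs=np.array([[105,136,45],[105,-130,45],[-105,-130,45],[-105,136,45]])
uv=np.array([[264,139],[354,157],[336,233],[241,212]],float)
fun=lambda S:(proj(f,s2w(cs,S))-uv).ravel()
r=least_squares(fun,[.6,0,-.2]);print(r.x,r.fun.round(1))
S=r.x; np.save('S.npy',S)
def draw(f,name,x0,y0,w,h):
    k=4; im=cv2.resize(f['pixels'][y0:y0+h,x0:x0+w,::-1],None,fx=k,fy=k,interpolation=cv2.INTER_CUBIC)
    t=.4;c,s=np.cos(t),np.sin(t)
    pad=[80-130*c-4*s,0,56+130*s+4*c]
    for p in list(cs)+[[-30,-92,102],pad,[-30+23*np.cos(np.radians(216)),-92+23*np.sin(np.radians(216)),102]]:
        q=((proj(f,s2w(p,S))[0]-[x0,y0]+.5)*k).astype(int); cv2.drawMarker(im,tuple(map(int,q)),(255,0,255),0,9,1)
    cv2.imwrite(name,im); return im
a=draw(f,'pics/a.png',225,125,145,120); b=draw(g,'pics/b.png',240,160,125,85)
E
```

```text
[ 0.60217354  0.04990379 -0.25169116] [-3.9 -2.2  1.9  1.5  2.7  1.2 -0.8 -0.8]
```

View pics/a.png

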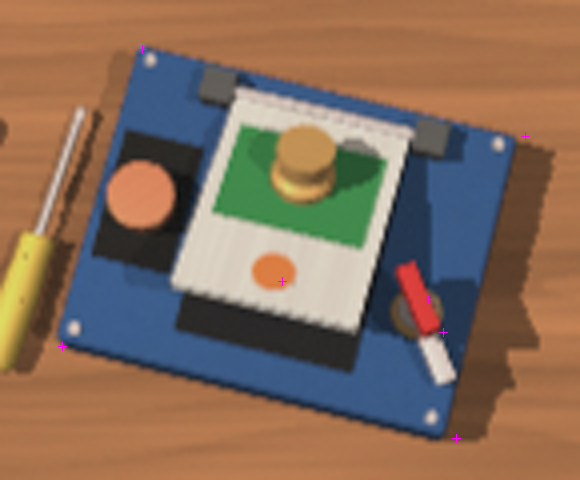

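View pics/b.png

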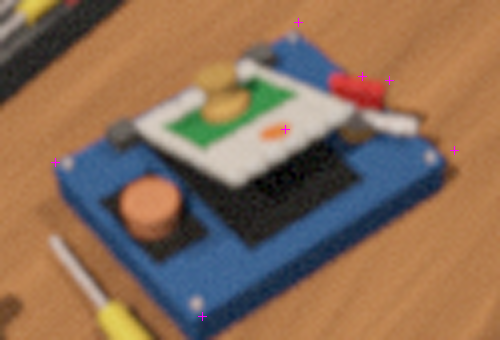

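```bash
python3 - <<'E'
from h import *
f=pickle.load(open('top.pkl','rb'));g=pickle.load(open('side.pkl','rb'))
t=.4;c,s=np.cos(t),np.sin(t); pad=[80-130*c-4*s,0,56+130*s+4*c]
cs=np.array([[105,136,45],[105,-130,45],[-105,-130,45],[-105,136,45],pad,[-30,-92,102]])
A=np.array([[141,46],[517,136],[443,439],[61,346],[273,272],[418,299]])/4+[225,125]-.5
B=np.array([[57,166],[299,34],[447,166],[197,331],[276,131],[358,84]])/4+[240,160]-.5
w=np.array([1,1,1,1,2,2])[:,None]
for F in ((1,0),(0,1),(1,1)):
    fun=lambda S:np.r_[F[0]*(proj(f,s2w(cs,S))-A)*w,F[1]*(proj(g,s2w(cs,S))-B)*w].ravel()
    r=least_squares(fun,[.6,0,-.2]);print(r.x.round(4),(r.fun).round(1).reshape(2,6,2).tolist())
S=r.x; np.save('S.npy',S)
for uv,z in((A[5],.102),(A[4],pad[2]/1e3)): print(ray(f,uv,z).round(4))
print('pad lvl',s2w([-50,0,60],S),'raised',s2w(pad,S),'screw',s2w([-30,-92,92],S), 'edge',s2w([-75,0,60],S))
E
```

```text
[ 0.6052  0.055  -0.2676] [[[-0.8, -0.8], [0.7, -0.2], [0.7, -0.5], [-1.9, -1.8], [-0.0, 2.4], [0.6, -0.9]], [[-0.0, -0.0], [-0.0, -0.0], [0.0, -0.0], [-0.0, -0.0], [0.0, 0.0], [-0.0, -0.0]]]
[ 0.6018  0.0582 -0.2707] [[[-0.0, 0.0], [-0.0, 0.0], [-0.0, 0.0], [-0.0, -0.0], [-0.0, 0.0], [-0.0, 0.0]], [[-1.9, -0.1], [-0.4, -1.5], [0.6, -1.7], [-1.3, -2.0], [1.2, 2.6], [0.2, -0.2]]]
[ 0.6042  0.0557 -0.2683] [[[-1.0, -0.5], [0.4, 0.2], [0.4, -0.1], [-2.2, -1.5], [-0.6, 3.1], [0.0, -0.1]], [[-1.9, -0.8], [-0.7, -2.1], [0.4, -2.5], [-1.3, -2.9], [1.0, 1.0], [-0.2, -1.7]]]
[ 0.5508 -0.025   0.102 ]
[0.5684 0.0659 0.1103]
pad lvl [[0.55602842 0.06897956 0.06      ]] raised [[0.56442139 0.06667203 0.11030863]] screw [[ 0.55092375 -0.02503078  0.092     ]] edge [[0.53192289 0.07560703 0.06      ]]
```

```bash
cat >> h.py <<'E'
from scipy.spatial.transform import Rotation as Ro
def plan(pos,yaw,s=None):
    """move row to TCP pos, tool down, x_tool at world angle yaw (deg)"""
    from cell import telemetry
    s=s or telemetry.sense(); q=s['tool_rot']; R=Ro.from_quat([*q[1:],q[0]])
    a=np.radians(yaw); T=Ro.from_matrix(np.array([[np.cos(a),np.sin(a),0],[np.sin(a),-np.cos(a),0],[0,0,-1.]]))
    x=R.as_matrix()[:,0]
    print('t',round(s['clock'],2),'pos',s['position'].round(4),'yaw',np.degrees(np.arctan2(x[1],x[0])).round(1),'j7',s['joint_pos'][6].round(2),'F',s['contact_force'].round(1),'gap',round(s['finger_gap'],4))
    if pos is not None: print('dp',(R.inv().apply(np.array(pos)-s['position'])/.04).round(3),'rot',(np.degrees((R.inv()*T).as_rotvec())/10).round(3))
E
python3 -c "
from h import *
plan([.557,.069,.20],110.6)"
```

```text
t 0.1 pos [ 0.2694 -0.591   0.2555] yaw 24.5 j7 -0.07 F [ 0.4 -0.1  0.1] gap 0.085
dp [ 13.388 -12.026   1.405] rot [-8.000e-03 -6.000e-03 -8.609e+00]
```

Request:
step_arm(
  motion=[
    {"dp": [13.39, -12.03, 1.4], "delta_rot": [-0.008, -0.006, -8.61], "hand": -1},
    {"dp": [13.39, -12.03, 1.4], "delta_rot": [-0.008, -0.006, -8.61], "hand": -1},
    {"dp": [13.39, -12.03, 1.4], "delta_rot": [-0.008, -0.006, -8.61], "hand": -1},
    {"dp": [13.39, -12.03, 1.4], "delta_rot": [-0.008, -0.006, -8.61], "hand": -1},
    {"dp": [13.39, -12.03, 1.4], "delta_rot": [-0.008, -0.006, -8.61], "hand": -1},
    {"dp": [13.39, -12.03, 1.4], "delta_rot": [-0.008, -0.006, -8.61], "hand": -1},
    {"dp": [13.39, -12.03, 1.4], "delta_rot": [-0.008, -0.006, -8.61], "hand": -1},
    {"dp": [13.39, -12.03, 1.4], "delta_rot": [-0.008, -0.006, -8.61], "hand": -1},
    {"dp": [13.39, -12.03, 1.4], "delta_rot": [-0.008, -0.006, -8.61], "hand": -1},
    {"dp": [13.39, -12.03, 1.4], "delta_rot": [-0.008, -0.006, -8.61], "hand": -1},
  ],
)

```text
clock: 1.35
position: [0.519, -0.0186, 0.2075]
tool_rot: [0.001, 0.569, 0.822, -0.0]
contact_force: [0.7, 0.0, 0.7]
finger_gap: 0.0
grasp_force: 0.0
```

```bash
python3 -c "
from h import *
plan([.557,.069,.20],110.6)"
```

```text
t 1.35 pos [ 0.519  -0.0186  0.2075] yaw 110.6 j7 0.07 F [0.7 0.  0.7] gap 0.0
dp [1.718 1.66  0.184] rot [-0.     0.01  -0.002]
```

Request:
step_arm(
  motion=[
    {"dp": [1.72, 1.66, 0.4], "delta_rot": [0, 0.01, 0], "hand": -1},
    {"dp": [1.72, 1.66, 0.4], "delta_rot": [0, 0.01, 0], "hand": -1},
    {"dp": [1.72, 1.66, 1.4], "delta_rot": [0, 0.01, 0], "hand": -1},
    {"dp": [1.72, 1.66, 1.4], "delta_rot": [0, 0.01, 0], "hand": -1},
    {"dp": [1.72, 1.66, 1.4], "delta_rot": [0, 0.01, 0], "hand": -1},
  ],
)

```text
clock: 1.98
position: [0.5568, 0.067, 0.1525]
tool_rot: [0.0, 0.57, 0.822, 0.0]
contact_force: [0.1, 0.4, -0.1]
finger_gap: -0.0002
grasp_force: 0.0
```

```bash
python3 - <<'E'
from h import *
from cell import *
plan([.557,.069,.085],110.6); print(telemetry.sense()['joint_pos'].round(3))
f=grab_frame('side');cv2.imwrite('pics/c.png',cv2.resize(f['pixels'][140:245,230:380,::-1],None,fx=4,fy=4,interpolation=2))
E
```

```text
t 1.98 pos [0.5568 0.067  0.1525] yaw 110.6 j7 -0.14 F [ 0.1  0.4 -0.1] gap -0.0002
dp [0.045 0.021 1.687] rot [ 0.003  0.    -0.004]
[ 0.166  0.572 -0.485  1.836  0.352  0.819 -0.138]
```

View pics/c.png

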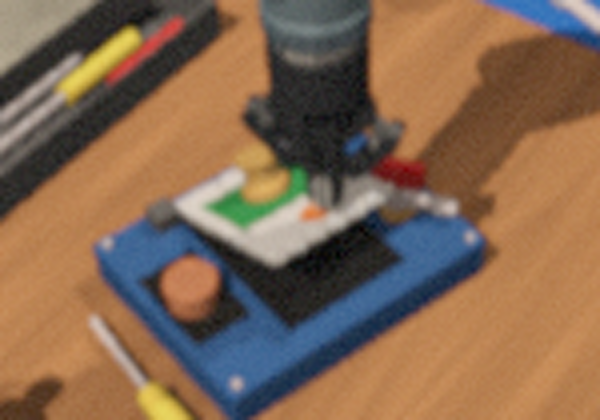

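The shut fingertips are just above the orange pad (around (325,190) in the crop). I'll press in steps and watch the force.

Request:
step_arm(
  motion=[
    {"dp": [0, 0.02, 0.5], "delta_rot": [0, 0, 0], "hand": -1},
    {"dp": [0, 0.02, 0.9], "delta_rot": [0, 0, 0], "hand": -1},
    {"dp": [0, 0.02, 1.2], "delta_rot": [0, 0, 0], "hand": -1},
    {"dp": [0, 0.02, 1.4], "delta_rot": [0, 0, 0], "hand": -1},
    {"dp": [0, 0.02, 1.5], "delta_rot": [0, 0, 0], "hand": -1},
    {"dp": [0, 0.02, 1.6], "delta_rot": [0, 0, 0], "hand": -1},
    {"dp": [0, 0.02, 1.6], "delta_rot": [0, 0, 0], "hand": -1},
  ],
)

```text
clock: 2.9
position: [0.5569, 0.0677, 0.0869]
tool_rot: [-0.0, 0.569, 0.822, -0.0]
contact_force: [0.7, -1.2, -0.3]
finger_gap: 0.0002
grasp_force: 0.0
```

Request:
step_arm(
  motion=[
    {"dp": [0, 0, 0.08], "delta_rot": [0, 0, 0], "hand": -1},
    {"dp": [0, 0, 0.08], "delta_rot": [0, 0, 0], "hand": -1},
  ],
)

```text
clock: 3.15
position: [0.5575, 0.0676, 0.0845]
tool_rot: [0.0, 0.569, 0.822, 0.0]
contact_force: [-2.3, 0.2, 6.3]
finger_gap: -0.0001
grasp_force: 3.0
```

```bash
python3 - <<'E'
from h import *
from cell import *
plan([.557,.069,.085],110.6)
f=grab_frame('side');cv2.imwrite('pics/d.png',cv2.resize(f['pixels'][140:245,230:380,::-1],None,fx=4,fy=4,interpolation=2))
E
```

```text
t 3.15 pos [0.5575 0.0676 0.0845] yaw 110.6 j7 -0.19 F [-2.3  0.2  6.3] gap -0.0001
dp [ 0.036  0.001 -0.012] rot [0.001 0.001 0.   ]
```

View pics/d.png

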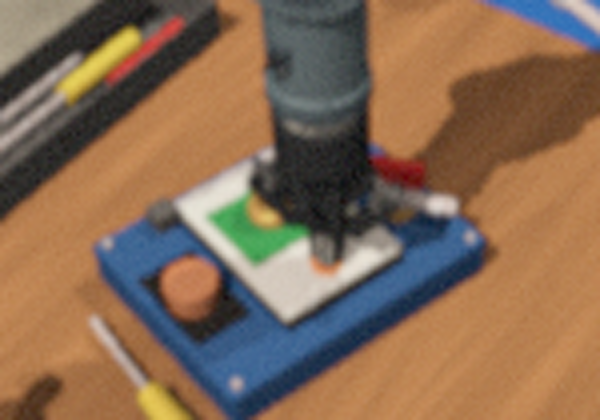

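The plate looks level, with the fingers on the pad at 6 N. I'll press a little more so the catch is sure to engage.

Request:
step_arm(
  motion=[
    {"dp": [0, 0, 0.05], "delta_rot": [0, 0, 0], "hand": -1},
    {"dp": [0, 0, 0.05], "delta_rot": [0, 0, 0], "hand": -1},
    {"dp": [0, 0, 0.05], "delta_rot": [0, 0, 0], "hand": -1},
  ],
)

```text
clock: 3.58
position: [0.5575, 0.0677, 0.0838]
tool_rot: [0.0, 0.569, 0.822, -0.0]
contact_force: [-7.2, -1.3, 18.5]
finger_gap: -0.0003
grasp_force: 9.1
```

Request:
step_arm(
  motion=[
    {"dp": [0, 0, -0.1], "delta_rot": [0, 0, 0], "hand": -1},
    {"dp": [0, 0, -0.4], "delta_rot": [0, 0, 0], "hand": -1},
    {"dp": [0, 0, -1.5], "delta_rot": [0, 0, 0], "hand": -1},
    {"dp": [0, 0, -2.5], "delta_rot": [0, 0, 0], "hand": -1},
    {"dp": [0, 0, -2.5], "delta_rot": [0, 0, 0], "hand": -1},
  ],
)

```text
clock: 4.2
position: [0.5598, 0.0682, 0.186]
tool_rot: [0.003, 0.569, 0.822, 0.002]
contact_force: [-0.1, 0.1, -0.6]
finger_gap: -0.0
grasp_force: 0.0
```

```bash
python3 - <<'E'
from h import *
from cell import *
plan([.551,-.025,.18],200.6); print(telemetry.sense()['joint_pos'].round(3))
f=grab_frame('side');cv2.imwrite('pics/e.png',cv2.resize(f['pixels'][140:245,230:380,::-1],None,fx=4,fy=4,interpolation=2))
E
```

```text
t 4.2 pos [0.5598 0.0682 0.186 ] yaw 110.6 j7 -0.12 F [-0.1  0.1 -0.6] gap -0.0
dp [-2.103 -1.025  0.145] rot [ 0.025  0.037 -9.001]
[ 0.183  0.528 -0.508  1.812  0.325  0.877 -0.116]
```

View pics/e.png

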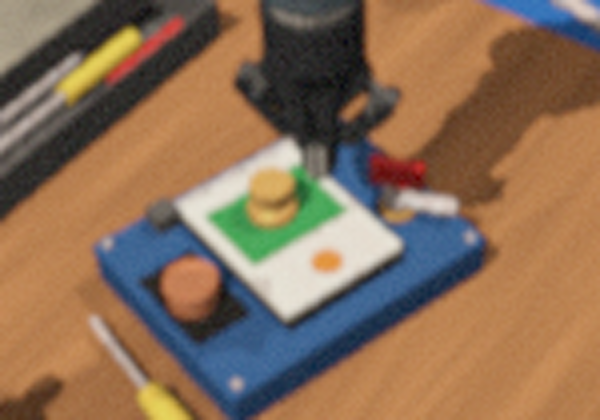

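The plate stays level with the fingers off it. Next I move above the screw.

Request:
step_arm(
  motion=[
    {"dp": [-2.1, -1.03, 0.1], "delta_rot": [0.025, 0.037, -9.0], "hand": 0.2},
    {"dp": [-2.1, -1.03, 0.1], "delta_rot": [0.025, 0.037, -9.0], "hand": 0.2},
    {"dp": [-2.1, -1.03, 0.1], "delta_rot": [0.025, 0.037, -9.0], "hand": 0.2},
    {"dp": [-2.1, -1.03, 0.1], "delta_rot": [0.025, 0.037, -9.0], "hand": 0.2},
    {"dp": [-2.1, -1.03, 0.1], "delta_rot": [0.025, 0.037, -9.0], "hand": 0.2},
    {"dp": [-2.1, -1.03, 0.1], "delta_rot": [0.025, 0.037, -9.0], "hand": 0.2},
    {"dp": [-2.1, -1.03, 0.1], "delta_rot": [0.025, 0.037, -9.0], "hand": 0.2},
    {"dp": [-2.1, -1.03, 0.1], "delta_rot": [0.025, 0.037, -9.0], "hand": 0.2},
    {"dp": [-2.1, -1.03, 0.1], "delta_rot": [0.025, 0.037, -9.0], "hand": 0.2},
    {"dp": [-2.1, -1.03, 0.1], "delta_rot": [0.025, 0.037, -9.0], "hand": 0.2},
  ],
)

```text
clock: 5.5
position: [0.5477, -0.0255, 0.1774]
tool_rot: [-0.004, -0.178, 0.984, 0.001]
contact_force: [-0.2, -0.4, 0.5]
finger_gap: 0.0513
grasp_force: 0.0
```

```bash
python3 - <<'E'
from h import *
from cell import *
print(telemetry.sense()['joint_pos'].round(3))
f=grab_frame('wrist');pickle.dump(f,open('w.pkl','wb'));im=f['pixels']
cv2.imwrite('pics/f.png',im[:,:,::-1])
h=cv2.cvtColor(im,cv2.COLOR_RGB2HSV);m=(((h[...,0]<7)|(h[...,0]>173))&(h[...,1]>150)&(h[...,2]>50)).astype(np.uint8)
n,_,st,ce=cv2.connectedComponentsWithStats(m)
for i in range(1,n):
    if st[i,4]>150: print(st[i],ce[i],ray(f,ce[i],.1).round(4))
print(proj(f,[[.551,-.025,.102]]))
plan([.551,-.025,.098],200.6)
E
```

```text
[ 0.596  0.63  -0.857  1.832  0.574  0.958  1.415]
[ 310  191   20   72 1318] [319.45978756 226.65326252] [ 0.5505 -0.0254  0.1   ]
[[319.81008184 228.67595814]]
t 5.55 pos [ 0.5478 -0.0255  0.1776] yaw -159.5 j7 1.41 F [-0.3 -0.3 -0.1] gap 0.0513
dp [-0.095 -0.022  1.989] rot [ 0.014 -0.045 -0.008]
```

View pics/f.png

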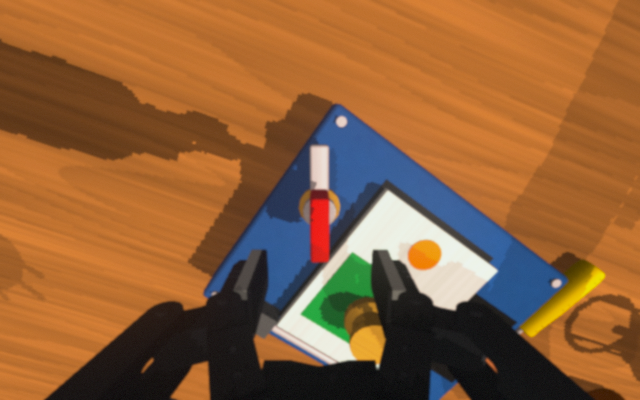

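The wrist view shows the red bar parallel to the jaws and centred at (320,227). It measures (0.5505, -0.0254), which agrees with the fit to 1 mm. Going down to grasp.

Request:
step_arm(
  motion=[
    {"dp": [-0.07, -0.01, 0.8], "delta_rot": [0.01, -0.045, 0], "hand": 0.0},
    {"dp": [-0.07, -0.01, 1.4], "delta_rot": [0.01, -0.045, 0], "hand": 0.0},
    {"dp": [-0.07, -0.01, 1.9], "delta_rot": [0.01, -0.045, 0], "hand": 0.0},
    {"dp": [-0.07, -0.01, 1.98], "delta_rot": [0.01, -0.045, 0], "hand": 0.0},
    {"dp": [-0.07, -0.01, 1.98], "delta_rot": [0.01, -0.045, 0], "hand": 0.0},
    {"dp": [-0.07, -0.01, 1.98], "delta_rot": [0.01, -0.045, 0], "hand": 0.0},
  ],
)

```text
clock: 6.3
position: [0.5512, -0.0247, 0.1001]
tool_rot: [0.001, -0.179, 0.984, -0.0]
contact_force: [0.9, 1.0, 0.8]
finger_gap: 0.0427
grasp_force: 0.0
```

```bash
python3 -c "
from h import *
plan([.5507,-.0252,.098],200.6)"
```

```text
t 6.3 pos [ 0.5512 -0.0247  0.1001] yaw -159.4 j7 1.33 F [0.9 1.  0.8] gap 0.0427
dp [ 0.017 -0.007  0.053] rot [-0.004  0.015  0.   ]
```

Request:
step_arm(
  motion=[
    {"dp": [0.015, -0.007, 0.03], "delta_rot": [0, 0, 0], "hand": -0.4},
    {"dp": [0.015, -0.007, 0.03], "delta_rot": [0, 0, 0], "hand": -1},
    {"dp": [0.015, -0.007, 0.03], "delta_rot": [0, 0, 0], "hand": -1},
    {"dp": [0.015, -0.007, 0.03], "delta_rot": [0, 0, 0], "hand": -1},
    {"dp": [0.015, -0.007, 0.03], "delta_rot": [0, 0, 0], "hand": -1},
    {"dp": [0.015, -0.007, 0.03], "delta_rot": [0, 0, 0], "hand": -1},
  ],
)

```text
clock: 7.05
position: [0.55, -0.0247, 0.0985]
tool_rot: [0.001, -0.179, 0.984, 0.0]
contact_force: [-2.8, 1.4, 6.2]
finger_gap: 0.0121
grasp_force: 59.9
```

```bash
python3 -c "
from h import *
plan([.5507,-.0252,.098],200.6)"
```

```text
t 7.05 pos [ 0.55   -0.0247  0.0985] yaw -159.4 j7 1.33 F [-2.8  1.4  6.2] gap 0.0121
dp [-0.011 -0.016  0.012] rot [0.001 0.008 0.004]
```

Request:
step_arm(
  motion=[
    {"dp": [0, 0, -0.12], "delta_rot": [0, 0, 0], "hand": -1},
    {"dp": [0, 0, -0.24], "delta_rot": [0, 0, 0], "hand": -1},
    {"dp": [0, 0, -0.33], "delta_rot": [0, 0, 0], "hand": -1},
    {"dp": [0, 0, -0.33], "delta_rot": [0, 0, 0], "hand": -1},
    {"dp": [0, 0, -0.33], "delta_rot": [0, 0, 0], "hand": -1},
  ],
)

```text
clock: 7.68
position: [0.5498, -0.025, 0.111]
tool_rot: [0.0, -0.179, 0.984, 0.0]
contact_force: [2.7, 4.0, -9.9]
finger_gap: 0.0124
grasp_force: 58.4
```

The lift is 12.5 mm with 10 N of spring force, as expected. Now the first part of the turn.

Request:
step_arm(
  motion=[
    {"dp": [0, 0, 0], "delta_rot": [0, 0, 0.4], "hand": -1},
    {"dp": [0, 0, 0], "delta_rot": [0, 0, 0.9], "hand": -1},
    {"dp": [0, 0, 0], "delta_rot": [0, 0, 1.4], "hand": -1},
    {"dp": [0, 0, 0], "delta_rot": [0, 0, 1.9], "hand": -1},
    {"dp": [0, 0, 0], "delta_rot": [0, 0, 2.4], "hand": -1},
    {"dp": [0, 0, 0], "delta_rot": [0, 0, 2.9], "hand": -1},
    {"dp": [0, 0, 0], "delta_rot": [0, 0, 3.4], "hand": -1},
    {"dp": [0, 0, 0], "delta_rot": [0, 0, 3.4], "hand": -1},
  ],
)

```text
clock: 8.68
position: [0.5497, -0.0237, 0.1111]
tool_rot: [0.0, 0.116, 0.993, 0.001]
contact_force: [0.9, 7.2, -10.8]
finger_gap: 0.0121
grasp_force: 58.4
```

```bash
python3 -c "
from h import *
plan([.5507,-.0252,.098],200.6)
from cell import *
s=telemetry.sense();print(s['joint_pos'].round(2),s['moment'].round(2))"
```

```text
t 8.68 pos [ 0.5497 -0.0237  0.1111] yaw 166.6 j7 0.83 F [  0.9   7.2 -10.8] gap 0.0121
dp [-0.032 -0.031  0.327] rot [ 0.011  0.005 -3.397]
[ 0.45  0.67 -0.65  1.88  0.56  0.79  0.83] [ 1.48 -0.31 -0.03]
```

Request:
step_arm(
  motion=[
    {"dp": [0, 0.025, 0], "delta_rot": [0, 0, 0.5], "hand": -1},
    {"dp": [0, 0.025, 0.01], "delta_rot": [0, 0, 1.0], "hand": -1},
    {"dp": [0, 0.025, 0.02], "delta_rot": [0, 0, 1.5], "hand": -1},
    {"dp": [0, 0.025, 0.03], "delta_rot": [0, 0, 2.0], "hand": -1},
    {"dp": [0, 0.025, 0.04], "delta_rot": [0, 0, 2.5], "hand": -1},
    {"dp": [0, 0.025, 0.05], "delta_rot": [0, 0, 3.0], "hand": -1},
    {"dp": [0, 0.025, 0.05], "delta_rot": [0, 0, 3.0], "hand": -1},
  ],
)

```text
clock: 9.55
position: [0.5502, -0.0225, 0.1092]
tool_rot: [0.0, 0.369, 0.929, 0.001]
contact_force: [1.7, 6.6, -9.3]
finger_gap: 0.0118
grasp_force: 58.6
```

```bash
python3 -c "
from h import *
plan([.5507,-.0252,.098],200.6)
from cell import *
s=telemetry.sense();print(s['joint_pos'].round(2),s['moment'].round(2))"
```

```text
t 9.55 pos [ 0.5502 -0.0225  0.1092] yaw 136.6 j7 0.39 F [ 1.7  6.6 -9.3] gap 0.0118
dp [-0.055 -0.041  0.281] rot [ 1.300e-02  4.000e-03 -6.395e+00]
[ 0.36  0.64 -0.53  1.88  0.45  0.74  0.39] [ 1.51 -0.29 -0.  ]
```

Request:
step_arm(
  motion=[
    {"dp": [0.017, 0.018, 0.01], "delta_rot": [0, 0, 0.5], "hand": -1},
    {"dp": [0.017, 0.018, 0.02], "delta_rot": [0, 0, 1.0], "hand": -1},
    {"dp": [0.017, 0.018, 0.03], "delta_rot": [0, 0, 1.5], "hand": -1},
    {"dp": [0.017, 0.018, 0.04], "delta_rot": [0, 0, 2.0], "hand": -1},
    {"dp": [0.017, 0.018, 0.05], "delta_rot": [0, 0, 2.5], "hand": -1},
    {"dp": [0.017, 0.018, 0.06], "delta_rot": [0, 0, 3.0], "hand": -1},
    {"dp": [0.017, 0.018, 0.07], "delta_rot": [0, 0, 3.5], "hand": -1},
    {"dp": [0.017, 0.018, 0.08], "delta_rot": [0, 0, 4.0], "hand": -1},
    {"dp": [0.017, 0.018, 0.08], "delta_rot": [0, 0, 4.0], "hand": -1},
  ],
)

```text
clock: 10.68
position: [0.5514, -0.0216, 0.1066]
tool_rot: [0.001, 0.665, 0.747, 0.002]
contact_force: [3.8, 6.1, -8.5]
finger_gap: 0.0122
grasp_force: 58.8
```

```bash
python3 -c "
from h import *
plan([.5507,-.0252,.098],200.6)
from cell import *
s=telemetry.sense();print(s['joint_pos'].round(2),s['moment'].round(2))"
```

```text
t 10.68 pos [ 0.5514 -0.0216  0.1066] yaw 96.6 j7 -0.19 F [ 3.8  6.1 -8.5] gap 0.0122
dp [-0.087 -0.029  0.214] rot [  0.022   0.012 -10.396]
[ 0.23  0.61 -0.35  1.89  0.31  0.7  -0.19] [ 1.28 -0.67  0.01]
```

Request:
step_arm(
  motion=[
    {"dp": [0.02, 0, 0.02], "delta_rot": [0, 0, 0.5], "hand": -1},
    {"dp": [0.02, 0, 0.04], "delta_rot": [0, 0, 1.0], "hand": -1},
    {"dp": [0.02, 0, 0.055], "delta_rot": [0, 0, 1.5], "hand": -1},
    {"dp": [0.02, 0, 0.065], "delta_rot": [0, 0, 2.0], "hand": -1},
    {"dp": [0.02, 0, 0.065], "delta_rot": [0, 0, 2.1], "hand": -1},
    {"dp": [0.02, 0, 0.065], "delta_rot": [0, 0, 2.1], "hand": -1},
  ],
)

```text
clock: 11.42
position: [0.5522, -0.0215, 0.1043]
tool_rot: [0.001, 0.79, 0.613, 0.002]
contact_force: [5.2, 4.9, -8.0]
finger_gap: 0.0121
grasp_force: 59.0
```

```bash
python3 - <<'E'
from h import *
plan([.5507,-.0252,.098],200.6)
from cell import *
s=telemetry.sense();print(s['moment'].round(2))
f=grab_frame('side');cv2.imwrite('pics/g.png',cv2.resize(f['pixels'][140:245,230:380,::-1],None,fx=4,fy=4,interpolation=2))
E
```

```text
t 11.43 pos [ 0.5522 -0.0215  0.1043] yaw 75.7 j7 -0.49 F [ 5.2  4.9 -8. ] gap 0.0121
dp [-0.1   -0.013  0.158] rot [  0.03    0.02  -12.494]
[ 0.87 -0.89  0.05]
```

View pics/g.png

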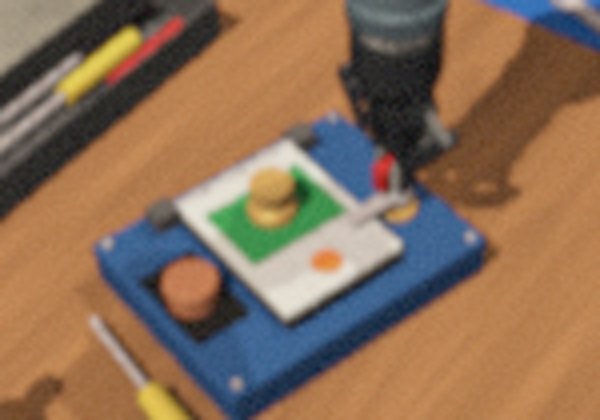

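The clamp arm lies over the plate's edge (around (380,208) in the crop). Releasing and raising.

Request:
step_arm(
  motion=[
    {"dp": [0, 0, 0], "delta_rot": [0, 0, 0], "hand": -0.2},
    {"dp": [0, 0, 0], "delta_rot": [0, 0, 0], "hand": 0},
    {"dp": [0, 0, 0], "delta_rot": [0, 0, 0], "hand": 0.0},
    {"dp": [0, 0, -0.5], "delta_rot": [0, 0, 0], "hand": 0.0},
    {"dp": [0, 0, -1.5], "delta_rot": [0, 0, 0], "hand": 0.0},
    {"dp": [0, 0, -3], "delta_rot": [0, 0, 0], "hand": 0.0},
    {"dp": [0, 0, -3], "delta_rot": [0, 0, 0], "hand": 0.0},
    {"dp": [0, 0, -3], "delta_rot": [0, 0, 0], "hand": 0.0},
  ],
)

```text
clock: 12.48
position: [0.5497, -0.0229, 0.2233]
tool_rot: [0.0, 0.79, 0.613, 0.0]
contact_force: [-0.1, 0.8, -0.3]
finger_gap: 0.0429
grasp_force: 0.0
```

```bash
python3 - <<'E'
from h import *
plan(None,0)
from cell import *
f=grab_frame('wrist');im=f['pixels'];cv2.imwrite('pics/i.png',im[:,:,::-1])
h=cv2.cvtColor(im,cv2.COLOR_RGB2HSV);m=(((h[...,0]<7)|(h[...,0]>173))&(h[...,1]>150)&(h[...,2]>50)).astype(np.uint8)
n,l,st,ce=cv2.connectedComponentsWithStats(m); i=1+st[1:,4].argmax()
p=np.argwhere(l==i)[:,::-1]; vx,vy,_,_=cv2.fitLine(p.astype(np.float32),2,0,.01,.01).ravel()
a=ray(f,ce[i],.107);b=ray(f,ce[i]-20*np.array([vx,vy])*np.sign(vy),.107);d=b-a
ang=np.degrees(np.arctan2(d[1],d[0]));print(st[i],a.round(4),'bar angle',ang,'turn rad',np.radians((200.6-ang)%180))
E
```

```text
t 12.47 pos [ 0.5497 -0.0229  0.2233] yaw 75.6 j7 -0.43 F [-0.1  0.8 -0.3] gap 0.0429
[314 170  18  61 969] [ 0.554  -0.0217  0.107 ] bar angle 75.61339170453334 turn rad 2.1814278356563506
```

View pics/i.png

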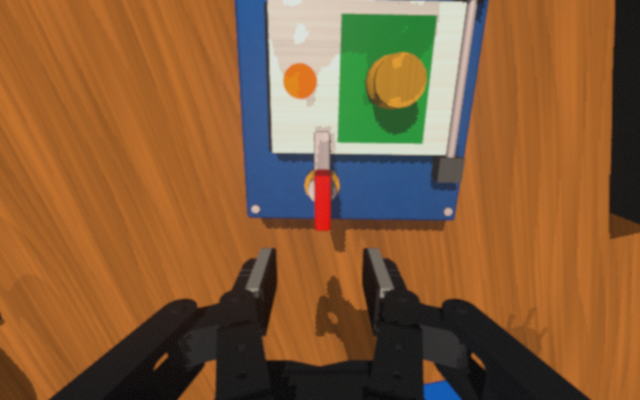

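The bar runs along the stand's +y (turned 2.18 rad), the arm tip at (322,135) overlaps the plate's edge, and the gripper is clear.

```bash
python3 -c "
from cell import bot
print(bot.close_job())"
```

```text
the job is handed in; nothing more can be done
None
```

I handed the job in at about 12.5 s: the plate is latched level, and the screw was pulled up 12.5 mm and turned about 2.18 rad with its clamp arm over the plate's edge. The gripper is open and clear and I saw no bystander moved. The judge returned no verdict, and I didn't measure the screw's final height after letting go (about 5.8 mm just before, on the gripper's reading).

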